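Clamp the bottle carrier on the shaker platform

TASK

The bottle carrier is loose on the shaker's slotted platform. Take the orange-winged quarter-turn clamp from its rest, drop its T-head into the T-slot in front of the carrier's fork, slide it into the fork and with it push the carrier gently home until it bears on the sprung buffer; keep it there while you press the clamp down against its spring, turn it a quarter turn clockwise and let go, so that it holds the carrier fast against the buffer. Do not drive the buffer to its hard end or force the clamp, keep the carrier flat, and leave the other things on the bench where they are.

Things in the scene. Friction and masses are not known exactly. Their poses are not given: they have to be found in the camera images.
- shaker: white bench shaker, housing 226 x 164 mm, fixed, off, with an aluminium platform 255 x 176 mm whose top is 100 mm above the bench. Origin: centre of the underside, on the bench. +x runs along the one T-slot in the middle of the platform (y = 0), from the control panel end (knob, dark display) to the end stop; y across, z up
- slot_mid (a point): point in the middle of the platform, at the height of its top, over the slot's centre line. Slot along shaker x: mouth 16 mm wide, lips 8 mm thick, below them a channel 27.6 mm wide, its floor 26 mm below the platform top; end caps close it 119.5 mm either way of here
- end_stop: dark steel bar, 150 x 14 mm, across the far end of the platform; origin as point slot_mid. On the centre line, 6.5 mm above the platform, a buffer with a red sprung tip looks towards the carrier: tip at shaker x = +75 to +97 mm, as last set by hand; not measured, feel for it. Its sleeve stays; the tip gives 4 mm, then is hard: 1.5 N to start, 4.5 N at 2 mm, 7.5 N at 4 mm
- carrier: loose carrier: steel base 5 mm thick on the platform, front end a fork, at the back a blue block with three push-fitted bottles (69 mm tall, fast). A key under it rides in the slot's mouth. Origin: underside, where the clamp's axis sits in the fork; axes as the shaker's. Rear face at x = +106 mm: on the buffer the origin is at shaker x = -31 to -9 mm; starts at x = -56 to -42 mm
- fork_seat (a point): on the carrier, straight above its origin, at the top of the 5 mm base: axis of the clamp when its shank is at the bottom of the fork. Fork opening 11.5 mm wide, open to carrier -x, flat bottom at carrier x = +5 mm; prongs begin at x = -17 mm, 44 mm wide overall; key from x = +24 mm, 14 mm wide; blue block from x = +62 mm. Carrier slides with 1 to 5 N
- clamp: loose quarter-turn clamp, 0.11 kg, 64 mm tall, standing in a grey rest. Origin: on its axis, underside of the steel T-head (26 mm along x, 13 along y, 7 thick); z up, x along head and wing; half-turn symmetric. Shank 10 mm thick. Under the lips the head turns clockwise from above about 95 degrees until it meets the channel walls; blocked the other way
- clamp_grip (a point): on the clamp's axis 52 mm above its origin: where to grip the orange wing, 40 mm long (clamp x), 12 mm thick (clamp y), from 32 to 64 mm above the origin. With the fingers' centre here the tips stand just above the collar
- clamp_collar (a joint): travel of the spring collar (28 mm in diameter, 5 thick, underside 17 mm above the clamp's origin at rest), m: 0 at rest, 0.007 hard against its end. Force 5 N to start, 10 N at 3 mm, 12.5 N at 5 mm, 16 N at 7 mm. In the fork, with the collar on the base, the head is free to turn under the lips when pressed in over 3 mm; locked, it stays in 3 mm
- clamp_neck (a point): on the clamp's axis 12 mm above its origin, half way between the head's top (7 mm) and the collar's underside (17 mm): to slide into the fork, the 5 mm base must pass through this gap, head below it, collar above; so hold this point about 2.5 mm above the platform top, after first letting the collar touch the platform (then it is 5 mm below)
- amber_vial: small amber bottle with an orange cap, 29 mm in diameter, 56 mm tall, standing beyond the clamp's rest; origin at the centre of its underside
- timer: white timer, 42 x 70 x 64 mm, standing beyond the clamp's rest; origin at the centre of its underside
- blue_marker: white marker pen with a blue cap, 140 mm long, 15 mm thick, lying on the bench left of the shaker; origin at the underside of its middle
Things that resemble listed ones, but are neither listed nor needed, are in the scene too. Leave any blue, purple or turquoise look-alike of the clamp alone.

How it is judged:
On the way, in this order (a step that is already met when the one before it is completed fails the run):
1. the clamp's T-head is in the slot, in front of the fork, at least 9 mm below the platform top (z of clamp in the frame of shaker between 0.07 and 0.091 m and y of clamp in the frame of shaker between -0.005 and 0.005 m and x of clamp in the frame of shaker above -0.12 m and x of clamp in the frame of carrier below -0.025 m), for 0.1 s.
2. the clamp stands at the bottom of the fork (within 3.5 mm), head in the slot, and the carrier bears on the buffer with more than 0.8 N (horizontal distance between clamp and fork_seat below 0.0035 m and contact force between carrier and end_stop above 0.8 N and z of carrier in the frame of shaker below 0.102 m and z of clamp in the frame of shaker below 0.097 m), for 0.1 s.
At the end, for the whole second after the job is handed in: carrier flat, still bearing on the buffer (over 0.8 N); clamp upright at the bottom of the fork (within 3.5 mm), wing across the slot (within 0.3 rad), head up under the lips (underside 12.5 to 20 mm below the platform top), collar pressed in over 1.5 mm; both at rest (horizontal distance between clamp and fork_seat below 0.0035 m and contact force between carrier and end_stop above 0.8 N and z of carrier in the frame of shaker below 0.102 m and angle between the x axis of clamp and the y axis of shaker, either way round below 0.3 rad and value of joint clamp_collar above 0.0015 m and z of clamp in the frame of shaker between 0.08 and 0.0875 m and angle between clamp's own z axis and vertical below 0.08 rad and angle between carrier's own z axis and vertical below 0.05 rad and linear speed of each of clamp, carrier below 0.01 m/s); the robot touches nothing.
It fails at once if the buffer is driven hard against its end: the carrier presses on it with more than 10 N (contact force between carrier and end_stop above 10 N).
It fails at once if the clamp is forced against the carrier with more than 30 N (contact force between clamp and carrier above 30 N).
It fails at once if the carrier is tipped by more than 0.12 rad or lifted off the platform by more than 8 mm (angle between carrier's own z axis and vertical above 0.12 rad or z of carrier in the frame of shaker above 0.108 m).
It fails at once if the amber bottle, the timer or the marker is moved by more than 20 mm (distance of any of amber_vial, timer, blue_marker from where it was at the start of the episode above 0.02 m).
It also fails if it takes over 54 s, if anything falls off the work surface, if the arm or the gripper's body presses on something with over 40 N, if the wrist force passes 120 N, or if a joint passes its speed limit or range.

ROBOT

A 6-joint arm with a two-finger parallel gripper is mounted at the origin on a cart in front of the work surface, level with it; the furniture and walls round the work are solid. World frame = base frame: x ahead of the robot, y to its left, z up, the work surface at z = 0. Lengths are in m, angles in rad, forces in N, time in s.
With the tool pointing down it reaches from about 0.275 to 0.75 m from the base axis. Payload 10.2 kg.
Tool frame: the origin (TCP) lies on the mounting face of the last link; the fingertips stand arm.tips_ahead ahead of it and the grasp point (between the pads) lies 147 mm ahead of it (arm.tips_ahead is the distance from the TCP to the fingertips, in m); z points along the fingers, y is the line along which they close (so a half turn about z gives the same grasp; the last joint's range is limited). The gripper opens to 88 mm and grips with 3 to 60 N. Pads are 18 mm wide; open, the fingers measure 123 mm over their backs; the gripper's body (75 mm by 187 mm) begins 45 mm behind the grasp point.
Start: joints at [-1.488, 0.313, 1.498, -0, 1.331, -0.223], TCP at [0.158, -0.501, 0.405] pointing down, gripper open.
Joint ranges: [-2.94, 2.94], [-0.97, 2.17], [0.19, 2.56], [-1.23, 4.37], [0.02, 3.11], [-2.88, 2.88]. Speed limits (rad/s): [2.39, 2.39, 3.01, 3.14, 3.14, 3.14].

INTERFACE

Orientations are given as a 3x3 rotation matrix whose columns are the frame's x, y, z axes.
In Python, from station import arm gives the robot as it stands.
- The arm moves only by the tool move_arm, never from a script. Its argument "series" is a list of rows, each an object of numbers: "x", "y", "z": the shift along the tool's x, y, z in m; "turn": the turn about the tool's z in degrees; "fingers": the closure in counts, from 0 (fully open) to 255 (shut). In form: [{"x": .., "y": .., "z": .., "turn": .., "fingers": ..}, ...]. A call has exactly 8 rows; each row is the pose to reach, as a shift and turn from the pose commanded when the call began, along the tool's axes at that moment; what a row does not reach only later rows make up. A row lasts 1/8 s, in which the tool goes at most 62.5 mm and 10.7 degrees, less where a joint would pass 70% of its speed; a pose out of reach is approached as far as the arm can. A call with a gripper value outside its range is refused whole. The fingers move at their own pace and stop on an object; "force" is the grip in N (left out, the last holds). Time passes only in rows, so rows that repeat a pose let the fingers close, or fill a call up. It gives the time, the measured TCP pose, the force, the opening and the grip force at its end, in the units of the state.
- arm.state(): the state, without advancing time (a new reading comes with each control period).
- arm.snapshot(name): name is "scene" or "top" or "wrist"; returns (picture, depth): 400x640x3 uint8, red, green, blue; 400x640 float32, m along the optical axis (not along the pixel's ray), 0 where there is no reading.
- arm.camera_info(name): a dict with "fx", "fy", "cx", "cy" (pixels), "dist_coeffs" ([k1, k2, p1, p2, k3] as OpenCV has them; the pictures are not rectified), "camera_from_world" (4x4, takes a point from world to camera coordinates). Camera axes: x right, y down, z forward; pixel columns grow to the right and rows downward; lengths in m; the calibration is good to about 2 mm. A picture is of the moment at which its call begins: read the wrist's pose just before it. camera_info takes no time and is no camera call; for the wrist camera it gives the pose at the moment of the call.
- arm.sign_off(): hands the job in; it is judged then, once.
Trained networks look in the newest picture that a camera, given by its name, has taken for a name from the list of things; names that differ only in an ending like _2 or _b are one class to them, and where a whole thing is asked for, a point or a joint stands for the part that bears it (a point fixed in the world has none). Each returns a list of dicts, best first, with "score" (0 to 1); they miss things now and then, are a little off and sometimes report something else, mostly with a low value. They report only what shows in the picture. A call takes as long as a camera call. They do not tell look-alikes from the thing itself.
- arm.search_frame(camera, target): "position" ([x, y, z] in m, in world coordinates, good to about 4 mm: the middle of the surface that is visible of it).
- arm.trace(camera, target): "mask" (400x640 bool, what is visible of it).
The state is a dict: "time": time; "joint_positions": joint angles; "joint_velocities": joint speeds; "joint_torque": joint torques, N m; "tool_pos": TCP position; "tcp_rot": TCP orientation; "ft_force": force on the tool from outside, world axes, zero at the start; "wrist_torque": the same for the moment, N m; "grip_width": finger opening in m; "grasp_force": force on a finger pad.
Only numpy, scipy, OpenCV 4.12 (cv2) and the standard library are available. Lean on these libraries where they do the work, as an engineer would, in place of code of your own. Each camera call takes 0.05 s, during which the arm holds its last target. There are 200 camera calls.

## Working session

There is one attempt and no reset: what is moved stays moved. The work goes in short steps, Python scripts to look and compute and a tool call to move; the robot and the scene stay as the last step left them, time stands still between calls to the robot, and variables do not carry over. Pictures are saved under pics/ and viewed, at most 10 in all, crops included, and the job is handed in when it is done.

Besides the shell and the picture viewer there is one more tool, called after "Request:" as name([rows], argument=value, ...), one row to a line, values as JSON. move_arm: Moves the arm, as the interface text tells. Its arguments: {"type":"object","properties":{"series":{"type":"array"},"force":{"type":"number"}},"required":["series"]}

```bash
ls; mkdir -p pics
python3 - <<'E'
from station import arm
import cv2,numpy as np
s=arm.state();print(s['time'],s['tool_pos'],s['tcp_rot'],s['grip_width'],arm.tips_ahead)
for n in ['scene','top']:
    p,d=arm.snapshot(n);cv2.imwrite(f'pics/{n}0.png',p[:,:,::-1]);np.save(f'pics/{n}0.npy',d)
    i=arm.camera_info(n);print(n,i['fx'],i['fy'],i['cx'],i['cy'],i['dist_coeffs'],np.round(i['camera_from_world'],4).tolist())
    for t in ['clamp','carrier','shaker','end_stop','amber_vial','timer','blue_marker']:
        print(t,[(np.round(r['position'],3).tolist(),round(r['score'],2)) for r in arm.search_frame(n,t)][:5])
E
```

```text
pics
0.0 [ 0.15803049 -0.50061782  0.40417037] [[ 9.53610921e-01  3.01041862e-01 -9.32768333e-05]
 [ 3.01041739e-01 -9.53610143e-01  1.25154244e-03]
 [ 2.87816931e-04 -1.22156476e-03 -9.99999212e-01]] 0.08831648690062997 0.166
scene 367.1312544911503 367.1312544911503 322.5259926300292 198.91657005022415 [-0.02114098  0.          0.          0.          0.        ] [[-0.6855, -0.7279, -0.0151, 0.507], [-0.3068, 0.3077, -0.9007, 0.2331], [0.6602, -0.6128, -0.4343, 0.6355], [0.0, 0.0, 0.0, 1.0]]
clamp [([0.538, -0.09, 0.04], 0.73), ([0.533, -0.239, 0.061], 0.71), ([0.567, -0.164, 0.044], 0.66), ([0.643, -0.167, 0.038], 0.65), ([0.642, -0.1, 0.055], 0.6)]
carrier [([0.585, 0.332, 0.122], 0.79)]
shaker [([0.503, 0.368, 0.096], 0.97)]
end_stop [([0.664, 0.367, 0.114], 0.84)]
amber_vial [([0.663, 0.367, 0.114], 0.59)]
timer [([0.729, -0.218, 0.04], 0.56)]
blue_marker [([0.589, 0.324, 0.125], 0.7), ([0.537, 0.446, 0.015], 0.6)]
top 437.9534761123933 437.9534761123933 318.49977903987366 192.1228727813171 [-0.11021413  0.          0.          0.          0.        ] [[-0.0021, -1.0, -0.0002, 0.0908], [-0.9952, 0.0021, -0.0982, 0.6314], [0.0982, -0.0, -0.9952, 1.2345], [0.0, 0.0, 0.0, 1.0]]
clamp [([0.639, -0.097, 0.064], 0.68), ([0.573, -0.163, 0.056], 0.43), ([0.641, -0.17, 0.059], 0.39)]
carrier [([0.59, 0.321, 0.121], 0.6)]
shaker [([0.555, 0.312, 0.102], 0.65), ([0.589, 0.32, 0.12], 0.41)]
end_stop [([0.59, 0.321, 0.121], 0.73), ([0.673, 0.343, 0.116], 0.64), ([0.717, -0.118, 0.046], 0.17)]
amber_vial []
timer [([0.732, -0.231, 0.045], 0.74)]
blue_marker [([0.543, 0.44, 0.014], 0.58)]
```

View pics/scene0.png

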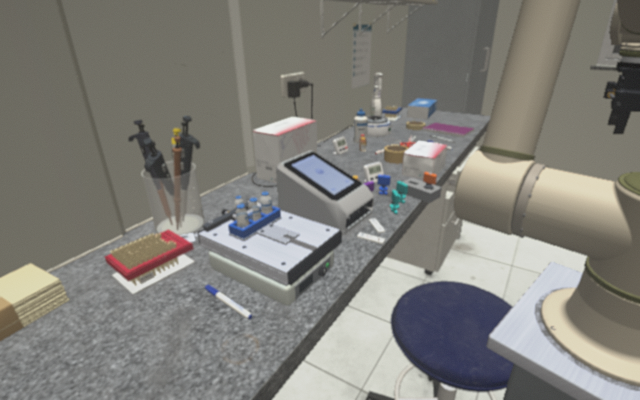

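View pics/top0.png

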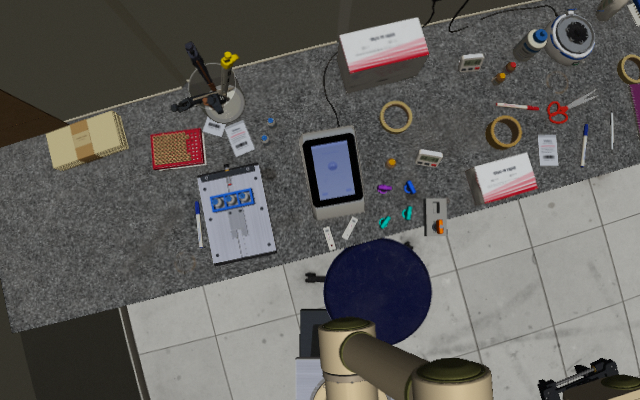

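The scene shows the shaker with its carrier and bottles, with the clamps and grey rest behind it. In the top view the shaker is at about (237,213). The clamp candidates are orange in the grey rest (440,228), teal (386,222) and (407,212), blue (409,187) and purple (384,188). Only the orange one in the grey rest fits the description. The orange dot at (392,162) is the vial cap.

```bash
cat > h.py <<'E'
import numpy as np,cv2
from station import arm
def cloud(n,d,info=None):
    """world xyz for every pixel"""
    i=info or arm.camera_info(n);K=np.array([[i['fx'],0,i['cx']],[0,i['fy'],i['cy']],[0,0,1]])
    v,u=np.mgrid[:400,:640];uv=np.stack([u,v],-1).reshape(-1,1,2).astype(np.float64)
    r=cv2.undistortPoints(uv,K,np.array(i['dist_coeffs'])).reshape(400,640,2)
    P=np.concatenate([r*d[...,None],d[...,None]],-1)
    T=np.linalg.inv(np.array(i['camera_from_world']))
    W=P@T[:3,:3].T+T[:3,3];W[d<=0]=np.nan
    return W
def rect(W,m):
    p=W[m][:,:2];c,s,a=cv2.minAreaRect((p*1000).astype(np.float32));return np.round(c,1),np.round(s,1),round(a,1),int(m.sum())
E
python3 - <<'E'
from h import *
d=np.load('pics/top0.npy');W=cloud('top',d);p=cv2.imread('pics/top0.png')
z=W[...,2]
box=np.zeros(z.shape,bool);box[150:280,180:290]=1
m=box&(z>.092)&(z<.109);m=cv2.morphologyEx(m.astype(np.uint8),cv2.MORPH_OPEN,np.ones((3,3)))>0
print('plat',rect(W,m),np.nanmedian(z[m]))
m=box&(z>.117);print('high',np.nanmax(z[box]))
hsv=cv2.cvtColor(p,cv2.COLOR_BGR2HSV)
o=cv2.inRange(hsv,(5,130,120),(20,255,255))>0
b=np.zeros_like(o);b[195:240,415:455]=1
print('orange',rect(W,o&b),np.round(np.nanpercentile(z[o&b],[5,50,95]),3))
r=b&(z>.015)&~o;print('rest',rect(W,r),np.round(np.nanpercentile(z[r],[5,50,95]),3))
for n in ['top']:
    blue=box&(cv2.inRange(hsv,(100,120,80),(130,255,255))>0)&(z>.1);print('blue',rect(W,blue),np.nanmedian(W[blue],0))
c1=cv2.resize(p[140:280,180:300],None,fx=3.3,fy=3.3,interpolation=2);c2=cv2.resize(p[150:250,370:460],None,fx=4.2,fy=4.2,interpolation=2)
h=min(len(c1),len(c2));cv2.imwrite('pics/crop.png',np.hstack([c1[:h],c2[:h]]))
E
```

```text
plat (array([566.1, 316.2]), array([253.6, 176.7]), 12.2, 4494) 0.0992639555161624
high 0.16994863993407994
orange (array([ 530. , -250.1]), array([36.2, 10.3]), 0.1, 44) [0.076 0.08  0.084]
rest (array([ 558.9, -250.4]), array([105.8,  63.5]), 0.3, 742) [0.023 0.034 0.065]
blue (array([602.9, 324.4]), array([ 47.1, 114.6]), 11.9, 418) [0.60157461 0.32176118 0.12453513]
```

View pics/crop.png

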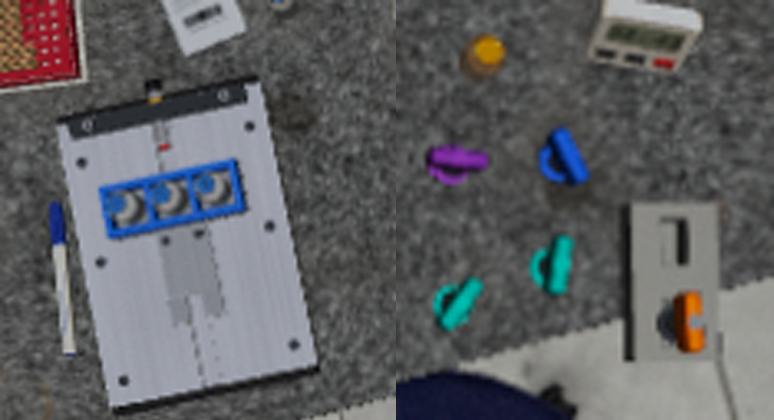

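The crop confirms it: the orange-winged clamp stands in the grey rest, right panel (690,320), with its wing along world x. The carrier's fork faces the control end and the red buffer tip shows at (163,147). The platform measures 253.6 x 176.7 mm at z 0.099, which matches the given sizes.

Request:
move_arm([
  {"x":0.054,"y":-0.016,"z":0.0,"turn":-10.5,"fingers":0},
  {"x":0.108,"y":-0.032,"z":0.0,"turn":-21,"fingers":0},
  {"x":0.162,"y":-0.048,"z":0.01,"turn":-31.5,"fingers":0},
  {"x":0.216,"y":-0.064,"z":0.02,"turn":-42,"fingers":0},
  {"x":0.27,"y":-0.08,"z":0.04,"turn":-52.5,"fingers":0},
  {"x":0.324,"y":-0.096,"z":0.06,"turn":-63,"fingers":0},
  {"x":0.378,"y":-0.112,"z":0.08,"turn":-73.5,"fingers":0},
  {"x":0.43,"y":-0.128,"z":0.09,"turn":-84,"fingers":0},
])

```text
time: 1.8
tool_pos: [0.5309, -0.2478, 0.3136]
tcp_rot: [[-0.206, 0.979, -0.001], [0.979, 0.206, 0.001], [0.001, -0.001, -1.0]]
ft_force: [0.3, -0.9, 0.2]
grip_width: 0.088
grasp_force: 0.0
```

Request:
move_arm([
  {"x":0,"y":0,"z":0.0,"turn":-10.5,"fingers":70},
  {"x":0,"y":0,"z":0.0,"turn":-21,"fingers":70},
  {"x":0,"y":0,"z":0,"turn":-31.5,"fingers":70},
  {"x":0,"y":0,"z":0,"turn":-42,"fingers":70},
  {"x":0,"y":0,"z":0,"turn":-52.5,"fingers":70},
  {"x":0,"y":0,"z":0,"turn":-63,"fingers":70},
  {"x":0,"y":0,"z":0,"turn":-73.5,"fingers":70},
  {"x":0,"y":0,"z":0,"turn":-78.5,"fingers":70},
])

```text
time: 2.8
tool_pos: [0.5296, -0.2491, 0.3147]
tcp_rot: [[-1.0, -0.004, -0.0], [-0.004, 1.0, 0.0], [0.0, 0.0, -1.0]]
ft_force: [0.3, 0.6, -0.2]
grip_width: 0.0637
grasp_force: 0.0
```

Run:
```python
from h import *
s=arm.state();i=arm.camera_info('wrist');print(s['time'],s['tool_pos'],np.round(s['tcp_rot'],4),s['joint_positions'],s['grip_width'])
p,d=arm.snapshot('wrist');cv2.imwrite('pics/w1.png',p[:,:,::-1]);W=cloud('wrist',d,i);z=W[...,2]
hsv=cv2.cvtColor(p,cv2.COLOR_RGB2HSV);o=(cv2.inRange(hsv,(5,130,100),(20,255,255))>0)
print(o.sum(),np.nanpercentile(z[o],[1,25,50,75,99]))
t=o&(z>np.nanpercentile(z[o],95)-.004)
print(rect(W,t))
```

```text
2.8 [ 0.52958254 -0.24913854  0.31468063] [[-1.     -0.0043 -0.    ]
 [-0.0043  1.      0.    ]
 [ 0.      0.     -1.    ]] [-6.39771210e-01  5.23755141e-01  1.43028852e+00  1.05818416e-06
  1.18757980e+00 -2.21491542e+00] 0.0637139353685816
1379 [0.05157364 0.08080514 0.08199494 0.23162794 0.23517551]
(array([ 506. , -249.2]), array([15. , 80.7]), 0.3, 424)
```

View pics/w1.png

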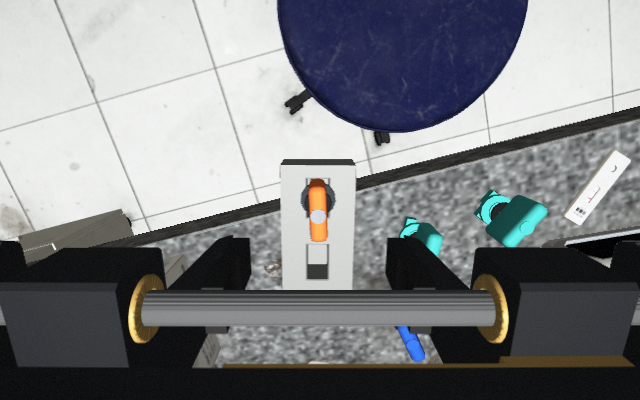

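The wrist view shows the orange clamp at (318,210) between the open fingers, wing along the view's vertical. My colour mask also caught the gripper's brass parts, so I limit it by height.

Run:
```python
from h import *
i=arm.camera_info('wrist')
p,d=arm.snapshot('wrist');W=cloud('wrist',d,i);z=W[...,2]
hsv=cv2.cvtColor(p,cv2.COLOR_RGB2HSV);o=(cv2.inRange(hsv,(5,130,100),(20,255,255))>0)
b=np.zeros_like(o);b[150:250,280:360]=1;o&=b
t=o&(z>.077);print(np.nanmedian(z[t]),rect(W,t),np.nanmedian(W[t],0))
a=b&(z>.077);print(rect(W,a))
r=np.zeros_like(o);r[160:240,278:360]=1;r&=(z>.02)&(z<.045)&~o;print('rest',rect(W,r),np.nanmedian(z[r]))
```

```text
0.08130188222269004 (array([ 530.3, -249.5]), array([39.3, 11.6]), 3.2, 728) [ 0.52527293 -0.24970471  0.08130188]
(array([ 530.3, -249.7]), array([39.2, 12. ]), 2.7, 956)
rest (array([ 535.5, -250. ]), array([60.1, 63. ]), 89.9, 4571) 0.03496350264879727
```

Request:
move_arm([
  {"x":-0.0005,"y":-0.0005,"z":0.03,"turn":0,"fingers":70},
  {"x":-0.0005,"y":-0.0005,"z":0.055,"turn":0,"fingers":70},
  {"x":-0.0005,"y":-0.0005,"z":0.075,"turn":0,"fingers":70},
  {"x":-0.0005,"y":-0.0005,"z":0.09,"turn":0,"fingers":70},
  {"x":-0.0005,"y":-0.0005,"z":0.099,"turn":0,"fingers":70},
  {"x":-0.0005,"y":-0.0005,"z":0.099,"turn":0,"fingers":140},
  {"x":-0.0005,"y":-0.0005,"z":0.099,"turn":0,"fingers":200},
  {"x":-0.0005,"y":-0.0005,"z":0.099,"turn":0,"fingers":250},
], force=40)

```text
time: 3.9
tool_pos: [0.5302, -0.2497, 0.2163]
tcp_rot: [[-1.0, -0.0, 0.001], [-0.0, 1.0, -0.001], [-0.001, -0.001, -1.0]]
ft_force: [0.6, 0.4, -0.3]
grip_width: 0.0359
grasp_force: 0.0
```

Request:
move_arm([
  {"x":0,"y":0,"z":0,"turn":0,"fingers":250},
  {"x":0,"y":0,"z":0,"turn":0,"fingers":250},
  {"x":0,"y":0,"z":0,"turn":0,"fingers":250},
  {"x":0,"y":0,"z":0,"turn":0,"fingers":250},
  {"x":0,"y":0,"z":-0.01,"turn":0,"fingers":250},
  {"x":0,"y":0,"z":-0.02,"turn":0,"fingers":250},
  {"x":0,"y":0,"z":-0.03,"turn":0,"fingers":250},
  {"x":0,"y":0,"z":-0.05,"turn":0,"fingers":250},
])

```text
time: 4.9
tool_pos: [0.5299, -0.2496, 0.2662]
tcp_rot: [[-1.0, -0.0, -0.001], [-0.0, 1.0, 0.001], [0.001, 0.001, -1.0]]
ft_force: [-1.0, -0.6, -1.1]
grip_width: 0.0116
grasp_force: 40.0
```

Run:
```python
from h import *
d=np.load('pics/top0.npy');W=cloud('top',d);z=W[...,2];p=cv2.imread('pics/top0.png')
print('dev',np.nanmax(z[110:220,300:365]))
c=np.array([.5661,.3162]);a=np.radians(12.2);R=np.array([[np.cos(a),np.sin(a)],[-np.sin(a),np.cos(a)]])
S=(W[...,:2]-c)@R.T
hsv=cv2.cvtColor(p,cv2.COLOR_BGR2HSV);box=np.zeros(z.shape,bool);box[150:280,180:290]=1
bl=box&(cv2.inRange(hsv,(100,120,80),(130,255,255))>0)
for lo,hi in((.10,.12),(.12,.135),(.135,.18)):
    m=bl&(z>lo)&(z<hi);print(lo,m.sum(),np.round(np.percentile(S[m],[1,50,99],axis=0),4).tolist())
red=box&((cv2.inRange(hsv,(0,120,80),(8,255,255))>0)|(cv2.inRange(hsv,(172,120,80),(180,255,255))>0));print('red',S[red].round(4).tolist()[:8],z[red][:8])
# rectified platform, 0.5 mm/px brightness, 1 px=.5mm
i=arm.camera_info('top');T=np.array(i['camera_from_world']);K=np.array([[i['fx'],0,i['cx']],[0,i['fy'],i['cy']],[0,0,1]])
xs=np.arange(-.13,.13,.0005);ys=np.arange(-.09,.09,.0005);X,Y=np.meshgrid(xs,ys)
w=np.stack([X,Y],-1)@R+c;w=np.concatenate([w,np.full(X.shape+(1,),.1)],-1).reshape(-1,3)
uv=cv2.projectPoints(w,cv2.Rodrigues(T[:3,:3])[0],T[:3,3],K,np.array(i['dist_coeffs']))[0].reshape(X.shape+(2,)).astype(np.float32)
r=cv2.remap(p,uv[...,0],uv[...,1],cv2.INTER_CUBIC);cv2.imwrite('pics/plat.png',r)
```

```text
dev 0.15870727787940253
0.1 44 [[0.0224, -0.057], [0.0276, -0.017], [0.0612, 0.0572]]
0.12 276 [[0.0146, -0.0564], [0.0323, -0.0059], [0.0577, 0.0556]]
0.135 98 [[0.0303, -0.0424], [0.0375, 0.0012], [0.0484, 0.0457]]
red [[0.214, 0.1123], [0.2158, 0.1118], [0.2151, 0.1089], [0.2141, 0.1057], [0.2136, 0.1029], [0.2129, 0.1], [0.2133, 0.0981], [0.2123, 0.0949]] [0.06039353 0.05107618 0.05103229 0.05224237 0.05202229 0.05189751
 0.04789764 0.0494425 ]
```

View pics/plat.png

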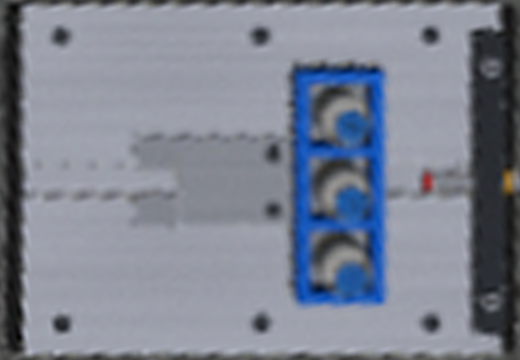

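In this rectified view (0.5 mm per px) the slot runs along row 180, so y≈0. The prong tips are at col 133, the fork bottom at col 178 and the red tip at col 423. That puts the carrier origin at x≈-46.5 mm and the tip at about +81.5 mm, so I expect roughly 22 mm of travel to the buffer.

Request:
move_arm([
  {"x":0,"y":0,"z":-0.05,"turn":0,"fingers":250},
  {"x":0,"y":0.01,"z":-0.11,"turn":0,"fingers":250},
  {"x":0.005,"y":0.05,"z":-0.15,"turn":-2,"fingers":250},
  {"x":0.01,"y":0.1,"z":-0.16,"turn":-4,"fingers":250},
  {"x":0.015,"y":0.155,"z":-0.16,"turn":-6,"fingers":250},
  {"x":0.02,"y":0.21,"z":-0.16,"turn":-8,"fingers":250},
  {"x":0.025,"y":0.265,"z":-0.16,"turn":-10,"fingers":250},
  {"x":0.03,"y":0.32,"z":-0.16,"turn":-12,"fingers":250},
])

```text
time: 5.9
tool_pos: [0.4992, 0.0721, 0.4264]
tcp_rot: [[-0.978, -0.209, 0.001], [-0.209, 0.978, -0.0], [-0.001, -0.0, -1.0]]
ft_force: [0.4, 0.5, -0.6]
grip_width: 0.0117
grasp_force: 40.0
```

Request:
move_arm([
  {"x":-0.006,"y":0.05,"z":0,"turn":0,"fingers":250},
  {"x":-0.012,"y":0.1,"z":0,"turn":0,"fingers":250},
  {"x":-0.019,"y":0.15,"z":0,"turn":0,"fingers":250},
  {"x":-0.025,"y":0.2,"z":0,"turn":0,"fingers":250},
  {"x":-0.0284,"y":0.2245,"z":0.02,"turn":-0.2,"fingers":250},
  {"x":-0.0284,"y":0.2245,"z":0.05,"turn":-0.2,"fingers":250},
  {"x":-0.0284,"y":0.2245,"z":0.075,"turn":-0.2,"fingers":250},
  {"x":-0.0284,"y":0.2245,"z":0.088,"turn":-0.2,"fingers":250},
])

```text
time: 6.9
tool_pos: [0.4808, 0.2958, 0.3371]
tcp_rot: [[-0.977, -0.212, -0.001], [-0.212, 0.977, -0.0], [0.001, -0.0, -1.0]]
ft_force: [0.1, -0.8, -0.8]
grip_width: 0.0119
grasp_force: 40.0
```

Run:
```python
from h import *
s=arm.state();i=arm.camera_info('wrist');print(s['time'],s['tool_pos'],np.round(s['tcp_rot'],4).tolist(),s['joint_positions'])
p,d=arm.snapshot('wrist');cv2.imwrite('pics/w2.png',p[:,:,::-1]);np.save('pics/w2.npy',cloud('wrist',d,i))
```

```text
6.9 [0.4807661  0.29581868 0.33707818] [[-0.9773, -0.2117, -0.001], [-0.2117, 0.9773, -0.0004], [0.0011, -0.0001, -1.0]] [ 3.44084361e-01  4.57734355e-01  1.47176946e+00  3.50118616e-07
  1.21318381e+00 -1.44007243e+00]
```

View pics/w2.png

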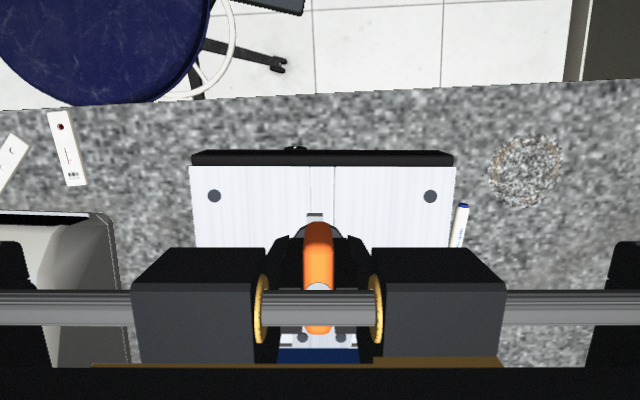

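The wrist view shows the wing at (318,250) and the T-head tip at (315,216). The slot's edges are at about cols 309 and 334, rows 170-210. I measure the slot line in the tool frame.

Run:
```python
from h import *
W=np.load('pics/w2.npy');p=cv2.imread('pics/w2.png');g=cv2.cvtColor(p,cv2.COLOR_BGR2GRAY).astype(float)
s=arm.state();R=s['tcp_rot'];t=s['tool_pos'];L=(W-t)@R   # tool-frame coords
z=W[...,2]
rows=range(172,206,4);A=[]
print(np.round(g[190,300:345]).astype(int).tolist())
for r in rows:
    pl=np.where(abs(z[r]-.1)<.006)[0];pl=pl[(pl>150)&(pl<500)]
    gr=cv2.GaussianBlur(g[r:r+1],(3,1),0)[0]
    e=[lo+np.argmin(gr[lo:lo+14]) for lo in(303,327)]
    print(r,pl[0],pl[-1],np.round(L[r,[pl[0],pl[-1]],1]*1000,1),e,np.round(L[r,e,1]*1000,1),np.round(L[r,e[0],0]*1000,1))
hd=L[210:222,305:326];print('head',np.round(hd[3,:,1]*1000,1).tolist(),np.round(W[213,305:326,2],3).tolist())
cv2.imwrite('pics/x.png',p[200:230,295:340])
print(g[215,298:335].astype(int).tolist())
```

```text
[242, 242, 243, 244, 242, 241, 238, 240, 242, 235, 219, 233, 243, 242, 241, 240, 240, 241, 240, 239, 240, 240, 242, 242, 241, 241, 241, 240, 240, 241, 243, 245, 245, 225, 215, 236, 239, 241, 241, 241, 242, 242, 242, 243, 243]
172 189 455 [-84.3  90. ] [np.int64(309), np.int64(334)] [-5.6 10.8] 26.8
176 190 454 [-83.9  90. ] [np.int64(309), np.int64(334)] [-5.6 10.8] 24.1
180 190 454 [-84.1  90.1] [np.int64(309), np.int64(334)] [-5.6 10.9] 21.7
184 190 454 [-84.7  90.6] [np.int64(309), np.int64(334)] [-5.7 10.9] 18.9
188 191 453 [-83.8  89.9] [np.int64(310), np.int64(334)] [-5.7 10.9] 10.0
192 191 453 [-84.1  90.2] [np.int64(310), np.int64(334)] [-5.6 10.9] 7.3
196 192 452 [-84.   89.8] [np.int64(310), np.int64(334)] [-5.7 11.1] 4.2
200 192 452 [-84.3  90.4] [np.int64(310), np.int64(334)] [-5.7 11. ] 1.0
204 192 451 [-84.3  89.8] [np.int64(310), np.int64(334)] [-5.7 11.1] -2.1
head [-8.5, -7.8, -5.8, -5.2, -4.7, -4.1, -3.6, -3.0, -2.5, -1.9, -1.4, -0.8, -0.3, 0.3, 0.8, 1.4, 1.9, 3.3, 4.1, 4.8, 5.6] [0.101, 0.101, 0.14, 0.141, 0.141, 0.142, 0.142, 0.14, 0.14, 0.14, 0.14, 0.141, 0.141, 0.141, 0.141, 0.141, 0.141, 0.074, 0.074, 0.075, 0.075]
[241, 241, 243, 243, 243, 243, 243, 242, 201, 100, 86, 86, 86, 89, 87, 87, 87, 86, 86, 86, 87, 87, 82, 83, 140, 224, 242, 241, 241, 241, 241, 241, 243, 245, 245, 211, 218]
```

Run:
```python
from h import *
W=np.load('pics/w2.npy');p=cv2.imread('pics/w2.png');g=cv2.cvtColor(p,cv2.COLOR_BGR2GRAY)
s=arm.state();L=(W-s['tool_pos'])@s['tcp_rot']
hsv=cv2.cvtColor(p,cv2.COLOR_BGR2HSV);o=(cv2.inRange(hsv,(5,130,100),(20,255,255))>0)
for r in range(224,282,8):
    c=np.where(o[r,295:345])[0]+295; print(r,c[0],c[-1],np.round(L[r,c[[0,len(c)//2,-1]]]*1000,1).tolist())
for r in range(211,226,2):
    k=(g[r,298:335]<170);c=np.where(k)[0]+298
    if len(c):print('h',r,c[0],c[-1],np.round(L[r,c[[0,len(c)//2,-1]]]*1000,1).tolist())
cv2.imwrite('pics/w2c.png',cv2.resize(p[160:290,270:370],None,fx=4.5,fy=4.5,interpolation=cv2.INTER_CUBIC))
```

```text
224 308 328 [[17.3, -4.2, 160.1], [18.7, 0.3, 156.2], [17.7, 4.7, 158.9]]
232 306 330 [[17.1, -4.8, 150.6], [18.9, 0.3, 145.7], [16.1, 5.4, 153.3]]
240 305 331 [[17.0, -4.9, 141.8], [18.5, 0.3, 138.3], [15.4, 5.6, 146.0]]
248 304 332 [[16.0, -5.0, 136.3], [17.6, 0.3, 132.6], [15.7, 5.6, 137.1]]
256 303 333 [[13.6, -5.4, 134.4], [14.5, 0.3, 132.5], [12.8, 6.0, 136.1]]
264 303 333 [[9.9, -5.5, 135.3], [10.6, 0.3, 133.8], [6.2, 6.4, 142.9]]
272 303 333 [[6.1, -5.5, 136.0], [7.4, 0.3, 133.6], [nan, nan, nan]]
280 303 333 [[2.8, -5.6, 135.9], [5.3, 0.3, 131.3], [-0.9, 6.4, 142.6]]
h 213 307 322 [[11.3, -5.8, 195.6], [11.3, -1.4, 195.8], [-9.4, 3.3, 261.5]]
h 215 307 322 [[11.8, -5.6, 190.4], [12.0, -1.3, 189.9], [-11.0, 3.3, 261.7]]
h 221 313 322 [[18.5, -2.0, 160.9], [18.5, 0.3, 160.8], [18.6, 2.1, 160.6]]
h 223 309 327 [[17.6, -3.8, 160.5], [18.8, 0.3, 157.1], [17.7, 4.3, 160.4]]
h 225 305 331 [[10.7, -6.2, 177.5], [18.6, 0.3, 155.2], [10.8, 6.8, 177.1]]
```

View pics/w2c.png

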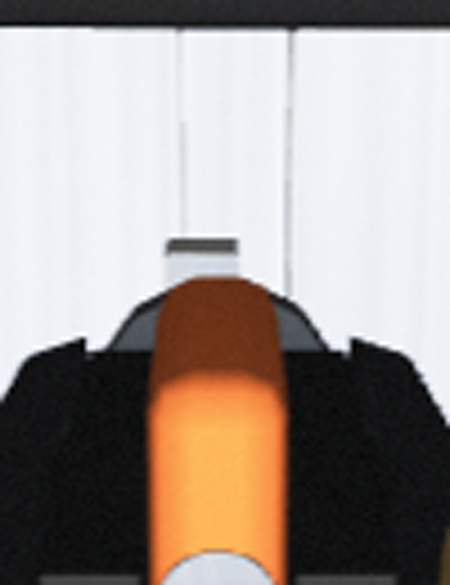

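The slot's centre lies about 2.4 mm to tool +y of the clamp, and the angle is good. The head's left edge fits the stated width; its right corner is rounded. I correct and lower with force checks.

Request:
move_arm([
  {"x":0,"y":0.0024,"z":0.01,"turn":0,"fingers":250},
  {"x":0,"y":0.0024,"z":0.02,"turn":0,"fingers":250},
  {"x":0,"y":0.0024,"z":0.028,"turn":0,"fingers":250},
  {"x":0,"y":0.0024,"z":0.033,"turn":0,"fingers":250},
  {"x":0,"y":0.0024,"z":0.036,"turn":0,"fingers":250},
  {"x":0,"y":0.0024,"z":0.038,"turn":0,"fingers":250},
  {"x":0,"y":0.0024,"z":0.04,"turn":0,"fingers":250},
  {"x":0,"y":0.0024,"z":0.042,"turn":0,"fingers":250},
])

```text
time: 7.95
tool_pos: [0.4805, 0.2982, 0.2957]
tcp_rot: [[-0.977, -0.212, 0.0], [-0.212, 0.977, 0.0], [-0.0, 0.0, -1.0]]
ft_force: [-0.7, -0.5, -1.2]
grip_width: 0.0119
grasp_force: 40.0
```

Request:
move_arm([
  {"x":0,"y":0,"z":0.003,"turn":0,"fingers":250},
  {"x":0,"y":0,"z":0.006,"turn":0,"fingers":250},
  {"x":0,"y":0,"z":0.008,"turn":0,"fingers":250},
  {"x":0,"y":0,"z":0.009,"turn":0,"fingers":250},
  {"x":0,"y":0,"z":0.01,"turn":0,"fingers":250},
  {"x":0,"y":0,"z":0.011,"turn":0,"fingers":250},
  {"x":0,"y":0,"z":0.0115,"turn":0,"fingers":250},
  {"x":0,"y":0,"z":0.012,"turn":0,"fingers":250},
])

```text
time: 8.95
tool_pos: [0.4805, 0.2982, 0.2837]
tcp_rot: [[-0.977, -0.212, 0.0], [-0.212, 0.977, 0.0], [-0.0, 0.0, -1.0]]
ft_force: [-0.8, -0.4, -1.2]
grip_width: 0.0118
grasp_force: 40.0
```

Request:
move_arm([
  {"x":0,"y":0,"z":0.0003,"turn":0,"fingers":250},
  {"x":0,"y":0,"z":0.0006,"turn":0,"fingers":250},
  {"x":0,"y":0,"z":0.0009,"turn":0,"fingers":250},
  {"x":0,"y":0,"z":0.0012,"turn":0,"fingers":250},
  {"x":0,"y":0,"z":0.0014,"turn":0,"fingers":250},
  {"x":0,"y":0,"z":0.0016,"turn":0,"fingers":250},
  {"x":0,"y":0,"z":0.0018,"turn":0,"fingers":250},
  {"x":0,"y":0,"z":0.002,"turn":0,"fingers":250},
])

```text
time: 9.95
tool_pos: [0.4805, 0.2982, 0.2818]
tcp_rot: [[-0.977, -0.212, 0.0], [-0.212, 0.977, -0.0], [-0.0, -0.0, -1.0]]
ft_force: [0.1, -0.3, 1.3]
grip_width: 0.0116
grasp_force: 40.0
```

Request:
move_arm([
  {"x":0,"y":0,"z":0.0003,"turn":0,"fingers":250},
  {"x":0,"y":0,"z":0.0006,"turn":0,"fingers":250},
  {"x":0,"y":0,"z":0.0006,"turn":0,"fingers":250},
  {"x":0,"y":0,"z":0.0006,"turn":0,"fingers":250},
  {"x":0,"y":0,"z":0.0006,"turn":0,"fingers":250},
  {"x":0,"y":0,"z":0.0006,"turn":0,"fingers":250},
  {"x":0,"y":0,"z":0.0006,"turn":0,"fingers":250},
  {"x":0,"y":0,"z":0.0006,"turn":0,"fingers":250},
])

```text
time: 10.95
tool_pos: [0.4805, 0.2982, 0.2813]
tcp_rot: [[-0.977, -0.212, 0.0], [-0.212, 0.977, 0.0], [-0.0, 0.0, -1.0]]
ft_force: [-1.5, -0.6, 5.3]
grip_width: 0.0118
grasp_force: 40.0
```

Collar contact is at TCP z≈0.2818. I raise 7.5 mm from there and slide slowly toward the fork.

Request:
move_arm([
  {"x":0,"y":0,"z":-0.004,"turn":0,"fingers":250},
  {"x":0,"y":0,"z":-0.008,"turn":0,"fingers":250},
  {"x":0,"y":0,"z":-0.008,"turn":0,"fingers":250},
  {"x":-0.003,"y":0,"z":-0.008,"turn":0,"fingers":250},
  {"x":-0.006,"y":0,"z":-0.008,"turn":0,"fingers":250},
  {"x":-0.009,"y":0,"z":-0.008,"turn":0,"fingers":250},
  {"x":-0.012,"y":0,"z":-0.008,"turn":0,"fingers":250},
  {"x":-0.015,"y":0,"z":-0.008,"turn":0,"fingers":250},
])

```text
time: 11.95
tool_pos: [0.4953, 0.3014, 0.2891]
tcp_rot: [[-0.977, -0.212, 0.0], [-0.212, 0.977, -0.0], [-0.0, -0.0, -1.0]]
ft_force: [0.2, -0.3, -1.6]
grip_width: 0.0115
grasp_force: 40.0
```

Run:
```python
from h import *
s=arm.state();i=arm.camera_info('wrist');print(s['time'],s['tool_pos'],s['ft_force'])
p,d=arm.snapshot('wrist');cv2.imwrite('pics/w3.png',p[:,:,::-1]);W=cloud('wrist',d,i);L=(W-s['tool_pos'])@s['tcp_rot'];g=cv2.cvtColor(p,cv2.COLOR_RGB2GRAY)
z=W[...,2]
hsv=cv2.cvtColor(p,cv2.COLOR_RGB2HSV);o=(cv2.inRange(hsv,(5,130,100),(20,255,255))>0)
for r in range(150,215,8):
    pl=np.where(abs(z[r]-.1)<.006)[0];pl=pl[(pl>120)&(pl<540)]
    if len(pl)<50: continue
    e=[lo+np.argmin(g[r,lo:lo+24]) for lo in(296,322)]
    print(r,pl[0],pl[-1],np.round(L[r,[pl[0],pl[-1]],1]*1000,1),e,g[r,e],np.round(L[r,e,1]*1000,1),np.round(L[r,e[0],0]*1000,1))
for r in(250,262):
    c=np.where(o[r,295:345])[0]+295;print(r,c[0],c[-1],np.round(L[r,c[[0,len(c)//2,-1]],1]*1000,1))
```

```text
11.95 [0.49534544 0.30138569 0.28911766] [ 0.17787251 -0.27115006 -1.56281085]
150 147 487 [-86.1  85.3] [np.int64(296), np.int64(327)] [24 23] [-10.9   4.8] 47.2
158 146 491 [-87.2  87.8] [np.int64(303), np.int64(334)] [194 183] [-8.5  8.3] 39.8
166 147 490 [-86.7  88.2] [np.int64(303), np.int64(334)] [199 174] [-8.6  8.3] 35.0
174 148 489 [-87.1  88.3] [np.int64(303), np.int64(334)] [201 198] [-8.7  8.4] 30.1
182 149 488 [-86.7  87.7] [np.int64(303), np.int64(334)] [188 191] [-8.7  8.5] 25.6
190 150 486 [-87.1  87.3] [np.int64(303), np.int64(334)] [203 202] [-8.7  8.5] 20.8
198 151 485 [-87.1  87.5] [np.int64(303), np.int64(333)] [210 211] [-7.9  8.2] 20.7
206 152 484 [-87.7  87.1] [np.int64(303), np.int64(333)] [195 202] [-7.9  8.1] 16.6
214 153 483 [-86.9  87.4] [np.int64(308), np.int64(322)] [ 78 138] [-5.3  2.6] 11.8
250 303 333 [-5.5  0.2  5.9]
262 303 333 [-5.5  0.2  6.2]
```

The clamp is centred on the slot within 0.3 mm, so I slide on into the fork.

Request:
move_arm([
  {"x":-0.0025,"y":0,"z":0,"turn":0,"fingers":250},
  {"x":-0.005,"y":0,"z":0,"turn":0,"fingers":250},
  {"x":-0.0075,"y":0,"z":0,"turn":0,"fingers":250},
  {"x":-0.01,"y":0,"z":0,"turn":0,"fingers":250},
  {"x":-0.012,"y":0,"z":0,"turn":0,"fingers":250},
  {"x":-0.014,"y":0,"z":0,"turn":0,"fingers":250},
  {"x":-0.016,"y":0,"z":0,"turn":0,"fingers":250},
  {"x":-0.018,"y":0,"z":0,"turn":0,"fingers":250},
])

```text
time: 13.0
tool_pos: [0.5128, 0.3052, 0.2891]
tcp_rot: [[-0.977, -0.212, -0.0], [-0.212, 0.977, 0.0], [0.0, 0.0, -1.0]]
ft_force: [-0.4, 0.1, -1.1]
grip_width: 0.012
grasp_force: 40.0
```

Request:
move_arm([
  {"x":-0.002,"y":0,"z":0,"turn":0,"fingers":250},
  {"x":-0.004,"y":0,"z":0,"turn":0,"fingers":250},
  {"x":-0.006,"y":0,"z":0,"turn":0,"fingers":250},
  {"x":-0.008,"y":0,"z":0,"turn":0,"fingers":250},
  {"x":-0.01,"y":0,"z":0,"turn":0,"fingers":250},
  {"x":-0.012,"y":0,"z":0,"turn":0,"fingers":250},
  {"x":-0.014,"y":0,"z":0,"turn":0,"fingers":250},
  {"x":-0.016,"y":0,"z":0,"turn":0,"fingers":250},
])

```text
time: 14.0
tool_pos: [0.5285, 0.3086, 0.2891]
tcp_rot: [[-0.977, -0.212, -0.0], [-0.212, 0.977, -0.0], [0.0, -0.0, -1.0]]
ft_force: [-2.0, -0.9, -1.0]
grip_width: 0.0116
grasp_force: 40.0
```

Request:
move_arm([
  {"x":-0.001,"y":0,"z":0,"turn":0,"fingers":250},
  {"x":-0.002,"y":0,"z":0,"turn":0,"fingers":250},
  {"x":-0.003,"y":0,"z":0,"turn":0,"fingers":250},
  {"x":-0.004,"y":0,"z":0,"turn":0,"fingers":250},
  {"x":-0.005,"y":0,"z":0,"turn":0,"fingers":250},
  {"x":-0.006,"y":0,"z":0,"turn":0,"fingers":250},
  {"x":-0.006,"y":0,"z":0,"turn":0,"fingers":250},
  {"x":-0.006,"y":0,"z":0,"turn":0,"fingers":250},
])

```text
time: 15.0
tool_pos: [0.5342, 0.3098, 0.2892]
tcp_rot: [[-0.977, -0.212, 0.0], [-0.212, 0.977, 0.0], [-0.0, 0.0, -1.0]]
ft_force: [-0.2, -0.8, -0.4]
grip_width: 0.0118
grasp_force: 40.0
```

Request:
move_arm([
  {"x":-0.0006,"y":0,"z":0,"turn":0,"fingers":250},
  {"x":-0.0012,"y":0,"z":0,"turn":0,"fingers":250},
  {"x":-0.0018,"y":0,"z":0,"turn":0,"fingers":250},
  {"x":-0.0024,"y":0,"z":0,"turn":0,"fingers":250},
  {"x":-0.003,"y":0,"z":0,"turn":0,"fingers":250},
  {"x":-0.0036,"y":0,"z":0,"turn":0,"fingers":250},
  {"x":-0.0042,"y":0,"z":0,"turn":0,"fingers":250},
  {"x":-0.0048,"y":0,"z":0,"turn":0,"fingers":250},
])

```text
time: 16.0
tool_pos: [0.5389, 0.3108, 0.2891]
tcp_rot: [[-0.977, -0.212, 0.0], [-0.212, 0.977, 0.0], [-0.0, 0.0, -1.0]]
ft_force: [-1.1, -0.2, -1.2]
grip_width: 0.0119
grasp_force: 40.0
```

Request:
move_arm([
  {"x":-0.0003,"y":0,"z":0,"turn":0,"fingers":250},
  {"x":-0.0006,"y":0,"z":0,"turn":0,"fingers":250},
  {"x":-0.0009,"y":0,"z":0,"turn":0,"fingers":250},
  {"x":-0.0012,"y":0,"z":0,"turn":0,"fingers":250},
  {"x":-0.0014,"y":0,"z":0,"turn":0,"fingers":250},
  {"x":-0.0016,"y":0,"z":0,"turn":0,"fingers":250},
  {"x":-0.0018,"y":0,"z":0,"turn":0,"fingers":250},
  {"x":-0.002,"y":0,"z":0,"turn":0,"fingers":250},
])

```text
time: 17.0
tool_pos: [0.5407, 0.3113, 0.2891]
tcp_rot: [[-0.977, -0.212, -0.001], [-0.212, 0.977, -0.0], [0.001, -0.0, -1.0]]
ft_force: [-3.5, -1.1, -0.7]
grip_width: 0.012
grasp_force: 40.0
```

Request:
move_arm([
  {"x":-0.0003,"y":0,"z":0,"turn":0,"fingers":250},
  {"x":-0.0006,"y":0,"z":0,"turn":0,"fingers":250},
  {"x":-0.0009,"y":0,"z":0,"turn":0,"fingers":250},
  {"x":-0.0012,"y":0,"z":0,"turn":0,"fingers":250},
  {"x":-0.0012,"y":0,"z":0,"turn":0,"fingers":250},
  {"x":-0.0012,"y":0,"z":0,"turn":0,"fingers":250},
  {"x":-0.0012,"y":0,"z":0,"turn":0,"fingers":250},
  {"x":-0.0012,"y":0,"z":0,"turn":0,"fingers":250},
])

```text
time: 18.0
tool_pos: [0.5419, 0.3115, 0.2891]
tcp_rot: [[-0.977, -0.212, -0.001], [-0.212, 0.977, -0.0], [0.001, 0.0, -1.0]]
ft_force: [-5.4, -1.5, 1.0]
grip_width: 0.0117
grasp_force: 40.0
```

The buffer force is now a steady ~5.6 N including friction, so the compression is about 1.5 mm. I hold x and press the clamp down.

Request:
move_arm([
  {"x":0,"y":0,"z":0.0015,"turn":0,"fingers":250},
  {"x":0,"y":0,"z":0.0025,"turn":0,"fingers":250},
  {"x":0,"y":0,"z":0.0035,"turn":0,"fingers":250},
  {"x":0,"y":0,"z":0.0045,"turn":0,"fingers":250},
  {"x":0,"y":0,"z":0.0055,"turn":0,"fingers":250},
  {"x":0,"y":0,"z":0.0065,"turn":0,"fingers":250},
  {"x":0,"y":0,"z":0.0073,"turn":0,"fingers":250},
  {"x":0,"y":0,"z":0.0073,"turn":0,"fingers":250},
])

```text
time: 19.0
tool_pos: [0.5418, 0.3116, 0.2835]
tcp_rot: [[-0.977, -0.212, 0.0], [-0.212, 0.977, 0.0], [-0.0, 0.0, -1.0]]
ft_force: [-11.9, -3.1, 13.0]
grip_width: 0.0121
grasp_force: 40.0
```

Run:
```python
from h import *
p,d=arm.snapshot('wrist');i=arm.camera_info('wrist')
s=arm.state();print(s['time'],s['tool_pos'],s['ft_force'],s['wrist_torque'],s['joint_velocities'],s['tcp_rot'].round(4).tolist())
cv2.imwrite('pics/w4.png',p[:,:,::-1])
q,d=arm.snapshot('scene');cv2.imwrite('pics/s4.png',cv2.resize(q[170:300,180:360,::-1],None,fx=4.4,fy=4.4,interpolation=2))
```

```text
19.05 [0.54175487 0.31157775 0.28347994] [-11.31771395  -3.1258166   12.83061039] [-0.53576333  1.67740312 -0.0150089 ] [ 0.00103802 -0.00163146  0.00044063  0.00080745 -0.00028301  0.00052062] [[-0.9773, -0.2119, 0.0], [-0.2119, 0.9773, -0.0], [-0.0, -0.0, -1.0]]
```

View pics/s4.png

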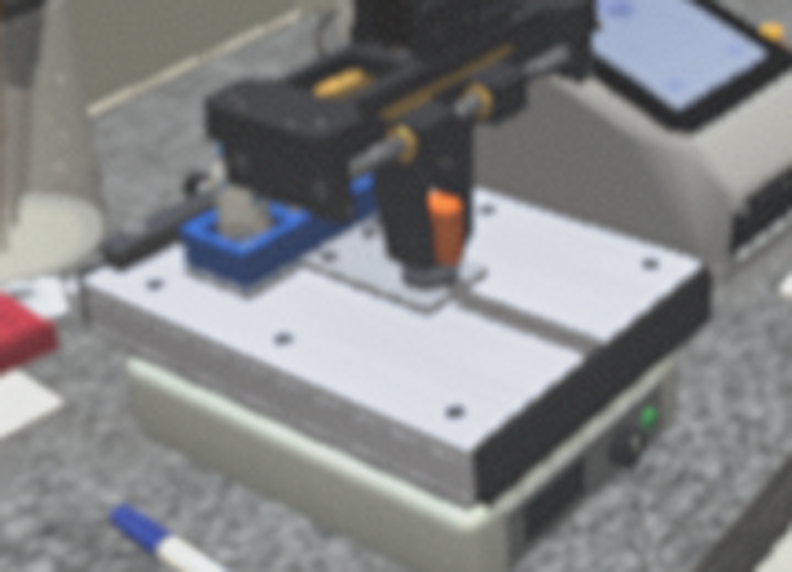

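The view shows the clamp in the fork with its collar on the carrier's base at (430,272) and the carrier flat. The sideways force has risen to about 12 N, so I ease back slightly before turning.

Request:
move_arm([
  {"x":0.0003,"y":0,"z":0,"turn":0,"fingers":250},
  {"x":0.0006,"y":0,"z":0,"turn":0,"fingers":250},
  {"x":0.0006,"y":0,"z":0,"turn":0,"fingers":250},
  {"x":0.0006,"y":0,"z":0,"turn":0,"fingers":250},
  {"x":0.0006,"y":0,"z":0,"turn":0,"fingers":250},
  {"x":0.0006,"y":0,"z":0,"turn":0,"fingers":250},
  {"x":0.0006,"y":0,"z":0,"turn":0,"fingers":250},
  {"x":0.0006,"y":0,"z":0,"turn":0,"fingers":250},
])

```text
time: 20.1
tool_pos: [0.5414, 0.3115, 0.2835]
tcp_rot: [[-0.977, -0.212, 0.002], [-0.212, 0.977, 0.001], [-0.002, 0.0, -1.0]]
ft_force: [-8.0, -2.9, 10.7]
grip_width: 0.0117
grasp_force: 40.0
```

Request:
move_arm([
  {"x":0,"y":0,"z":0.0005,"turn":0,"fingers":250},
  {"x":0,"y":0,"z":0.001,"turn":0,"fingers":250},
  {"x":0,"y":0,"z":0.0015,"turn":0,"fingers":250},
  {"x":0,"y":0,"z":0.0015,"turn":0,"fingers":250},
  {"x":0,"y":0,"z":0.0015,"turn":0,"fingers":250},
  {"x":0,"y":0,"z":0.0015,"turn":0,"fingers":250},
  {"x":0,"y":0,"z":0.0015,"turn":0,"fingers":250},
  {"x":0,"y":0,"z":0.0015,"turn":0,"fingers":250},
])

```text
time: 21.1
tool_pos: [0.5414, 0.3115, 0.2826]
tcp_rot: [[-0.977, -0.212, 0.002], [-0.212, 0.977, 0.001], [-0.002, 0.0, -1.0]]
ft_force: [-9.2, -2.5, 14.8]
grip_width: 0.0112
grasp_force: 40.0
```

Request:
move_arm([
  {"x":0,"y":0,"z":0.0003,"turn":3,"fingers":250},
  {"x":0,"y":0,"z":0.0003,"turn":7,"fingers":250},
  {"x":0,"y":0,"z":0.0003,"turn":12,"fingers":250},
  {"x":0,"y":0,"z":0.0003,"turn":17,"fingers":250},
  {"x":0,"y":0,"z":0.0003,"turn":22,"fingers":250},
  {"x":0,"y":0,"z":0.0003,"turn":27,"fingers":250},
  {"x":0,"y":0,"z":0.0003,"turn":32,"fingers":250},
  {"x":0,"y":0,"z":0.0003,"turn":36,"fingers":250},
])

```text
time: 22.1
tool_pos: [0.5413, 0.3124, 0.2821]
tcp_rot: [[-0.914, 0.405, 0.003], [0.405, 0.914, 0.003], [-0.001, 0.004, -1.0]]
ft_force: [-6.6, 3.9, 11.0]
grip_width: 0.012
grasp_force: 40.0
```

Run:
```python
from h import *
s=arm.state();print(s['time'],s['tool_pos'],s['ft_force'],s['wrist_torque'],s['joint_positions'])
p,d=arm.snapshot('wrist');cv2.imwrite('pics/w5.png',p[:,:,::-1])
```

```text
22.1 [0.54125983 0.31243189 0.28213149] [-6.64350287  3.85602954 10.99551855] [0.71223579 1.20904742 0.09552398] [ 0.33604571  0.63985492  1.32712101  0.00228504  1.17103907 -0.8188263 ]
```

View pics/w5.png

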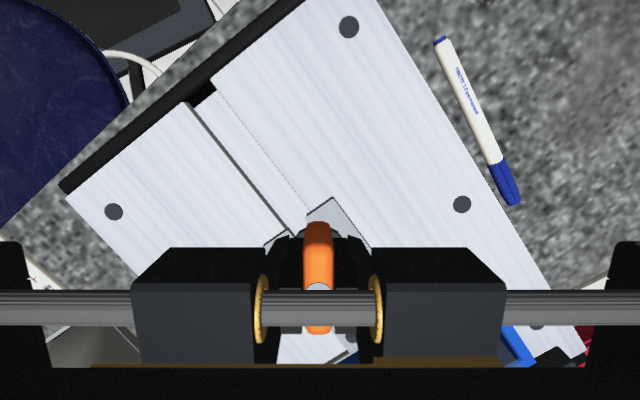

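The wrist view shows the wing at (318,265), still held square after 36° with low torque. The marker at (478,120) is untouched. I turn the remaining 54°.

Request:
move_arm([
  {"x":0,"y":0,"z":0,"turn":7,"fingers":250},
  {"x":0,"y":0,"z":0,"turn":14,"fingers":250},
  {"x":0,"y":0,"z":0,"turn":21,"fingers":250},
  {"x":0,"y":0,"z":0,"turn":28,"fingers":250},
  {"x":0,"y":0,"z":0,"turn":35,"fingers":250},
  {"x":0,"y":0,"z":0,"turn":42,"fingers":250},
  {"x":0,"y":0,"z":0,"turn":49,"fingers":250},
  {"x":0,"y":0,"z":0,"turn":54,"fingers":250},
])

```text
time: 23.15
tool_pos: [0.542, 0.3121, 0.2825]
tcp_rot: [[-0.209, 0.978, 0.006], [0.978, 0.209, 0.003], [0.002, 0.006, -1.0]]
ft_force: [-2.4, 3.3, 10.3]
grip_width: 0.0113
grasp_force: 40.0
```

Request:
move_arm([
  {"x":0,"y":0,"z":-0.0005,"turn":0,"fingers":250},
  {"x":0,"y":0,"z":-0.001,"turn":0,"fingers":250},
  {"x":0,"y":0,"z":-0.0015,"turn":0,"fingers":250},
  {"x":0,"y":0,"z":-0.002,"turn":0,"fingers":250},
  {"x":0,"y":0,"z":-0.0025,"turn":0,"fingers":250},
  {"x":0,"y":0,"z":-0.003,"turn":0,"fingers":250},
  {"x":0,"y":0,"z":-0.003,"turn":0,"fingers":250},
  {"x":0,"y":0,"z":-0.003,"turn":0,"fingers":250},
])

```text
time: 24.15
tool_pos: [0.542, 0.312, 0.2839]
tcp_rot: [[-0.212, 0.977, 0.005], [0.977, 0.212, 0.003], [0.002, 0.005, -1.0]]
ft_force: [2.0, 5.8, 1.3]
grip_width: 0.0117
grasp_force: 40.0
```

Request:
move_arm([
  {"x":0,"y":0,"z":0,"turn":0,"fingers":220},
  {"x":0,"y":0,"z":0,"turn":0,"fingers":180},
  {"x":0,"y":0,"z":0,"turn":0,"fingers":150},
  {"x":0,"y":0,"z":0,"turn":0,"fingers":150},
  {"x":0,"y":0,"z":0,"turn":0,"fingers":150},
  {"x":0,"y":0,"z":0,"turn":0,"fingers":150},
  {"x":0,"y":0,"z":-0.01,"turn":0,"fingers":150},
  {"x":0,"y":0,"z":-0.02,"turn":0,"fingers":150},
])

```text
time: 25.15
tool_pos: [0.5415, 0.3114, 0.304]
tcp_rot: [[-0.212, 0.977, 0.001], [0.977, 0.212, 0.0], [0.0, 0.001, -1.0]]
ft_force: [0.5, -0.5, -0.6]
grip_width: 0.0361
grasp_force: 0.0
```

Request:
move_arm([
  {"x":0,"y":0,"z":-0.02,"turn":0,"fingers":150},
  {"x":0,"y":0,"z":-0.04,"turn":0,"fingers":150},
  {"x":0,"y":0,"z":-0.06,"turn":0,"fingers":150},
  {"x":0,"y":0,"z":-0.08,"turn":0,"fingers":150},
  {"x":0,"y":0,"z":-0.1,"turn":0,"fingers":150},
  {"x":0,"y":0,"z":-0.12,"turn":0,"fingers":150},
  {"x":0,"y":0,"z":-0.14,"turn":0,"fingers":150},
  {"x":0,"y":0,"z":-0.15,"turn":0,"fingers":150},
])

```text
time: 26.15
tool_pos: [0.5412, 0.3113, 0.4548]
tcp_rot: [[-0.212, 0.977, 0.002], [0.977, 0.212, 0.001], [0.0, 0.002, -1.0]]
ft_force: [-0.2, 0.8, -0.1]
grip_width: 0.036
grasp_force: 0.0
```

Run:
```python
from h import *
s=arm.state();i=arm.camera_info('wrist');print(s['time'],s['tool_pos'],s['ft_force'],s['grip_width'])
p,d=arm.snapshot('wrist');cv2.imwrite('pics/w6.png',p[:,:,::-1]);W=cloud('wrist',d,i);z=W[...,2]
hsv=cv2.cvtColor(p,cv2.COLOR_RGB2HSV);o=(cv2.inRange(hsv,(5,130,100),(20,255,255))>0)&(z>.1)&(z<.18)
print(np.nanpercentile(z[o],[1,50,95]));t=o&(z>np.nanpercentile(z[o],50)-.003);print(rect(W,t))
a=np.radians(12.2);c=np.array([.5661,.3162]);R=np.array([[np.cos(a),np.sin(a)],[-np.sin(a),np.cos(a)]])
q=W[t][:,:2];S=(q-c)@R.T;print('wing shaker mid',(S.min(0)+S.max(0))/2,np.ptp(S,axis=0))
```

```text
26.15 [0.54120457 0.31134434 0.45479102] [-0.22310143  0.82073745 -0.11833635] 0.03598135382372884
[0.11137611 0.14923414 0.15082119]
(array([542.1, 311.5]), array([10.7, 38.7]), 12.0, 416)
wing shaker mid [-0.02450434  0.00049168] [0.01071573 0.03875101]
```

View pics/w6.png

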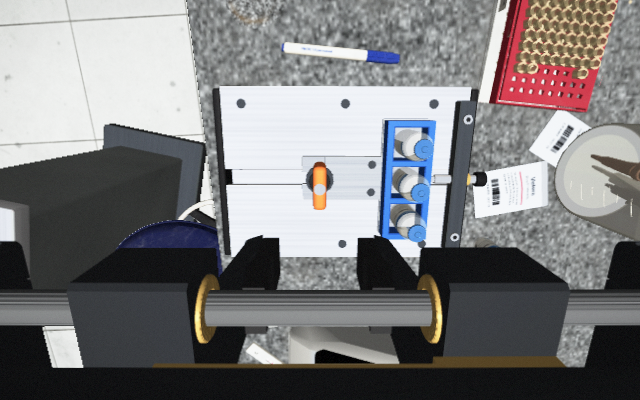

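The wrist view shows the wing at (320,186) across the slot, the carrier against the buffer near (437,180), and the bottles and marker in place. One numeric check of the fork seat before handing in.

Run:
```python
from h import *
i=arm.camera_info('wrist');p,d=arm.snapshot('wrist');W=cloud('wrist',d,i);z=W[...,2]
a=np.radians(12.2);c=np.array([.5661,.3162]);R=np.array([[np.cos(a),np.sin(a)],[-np.sin(a),np.cos(a)]]);S=(W[...,:2]-c)@R.T
hsv=cv2.cvtColor(p,cv2.COLOR_RGB2HSV);b=np.zeros(z.shape,bool);b[110:250,370:445]=1
bl=b&(cv2.inRange(hsv,(95,150,80),(130,255,255))>0)&(z>.115)&(z<.13)
print('block',np.percentile(S[bl],[1,99],axis=0),np.median(z[bl]))
# base fork tip: colour step along row ~165
g=cv2.cvtColor(p,cv2.COLOR_RGB2GRAY);r=162;print([(int(g[r,k]),round(float(S[r,k,0])*1000,1)) for k in range(296,309)])
r=180;print([(k,p[r,k].tolist(),round(float(S[r,k,0])*1000,1),round(float(z[r,k]),3)) for k in range(426,444)])
```

```text
block [[ 0.03715355 -0.05488831]
 [ 0.07977405  0.05701747]] 0.12583502104218924
[(240, -47.1), (240, -46.1), (240, -45.0), (239, -44.0), (241, -43.0), (236, -41.8), (225, -40.9), (221, -39.8), (221, -38.8), (222, -37.8), (218, -36.9), (221, -35.9), (221, -34.9)]
[(426, [139, 184, 235], 67.9, 0.153), (427, [92, 154, 240], 77.8, 0.126), (428, [74, 145, 245], 78.7, 0.126), (429, [75, 147, 245], 79.7, 0.126), (430, [157, 189, 238], 85.8, 0.111), (431, [205, 215, 230], 87.0, 0.11), (432, [213, 219, 228], 87.9, 0.11), (433, [196, 202, 210], 89.3, 0.109), (434, [166, 169, 176], 89.2, 0.112), (435, [199, 205, 212], 90.7, 0.111), (436, [213, 219, 227], 91.2, 0.112), (437, [213, 218, 227], 92.6, 0.111), (438, [213, 218, 227], 93.1, 0.112), (439, [214, 218, 227], 94.2, 0.112), (440, [212, 218, 226], 95.3, 0.112), (441, [212, 218, 227], 96.1, 0.112), (442, [213, 219, 227], 97.4, 0.112), (443, [212, 218, 227], 98.6, 0.111)]
```

```bash
python3 -c "
from station import arm
print(arm.sign_off())"
```

```text
the job is handed in; nothing more can be done
None
```

I handed the job in at about 26 s. The clamp is locked across the slot in the fork (wing within 1° of square, spring collar in about 3 mm). By the camera the carrier is seated on the clamp to within 0.5 mm. Buffer contact is inferred from the roughly 5.6 N felt while pushing and from these positions. It was not measured after release, and the hand-in returned no verdict.

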